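Lock the yellow filter cartridge into its bayonet port

ROBOT

A 7-joint arm with a two-finger parallel gripper is mounted at the origin on the work surface. World frame = base frame: x ahead of the robot, y to its left, z up, the work surface at z = 0. Lengths are in mm, angles in rad, forces in N, time in s.
With the tool pointing down it reaches from about 350 to 900 mm from the base axis. Payload 19.9 kg.
Tool frame: the origin (TCP) lies between the finger pads; the fingertips stand 25 mm ahead of it and the grasp point (between the pads) lies 6 mm ahead of it; x points along the fingers, y is the direction in which the jaws open and shut, and the axes are right-handed (so a half turn about x gives the same grasp; the last joint's range is limited). The gripper opens to 85 mm and grips with 20 to 120 N. Pads are 22 mm wide; open, the fingers measure 114 mm over their backs; the gripper's body (76 mm by 85 mm) begins 54 mm behind the grasp point. The pads swing forward as they close: fully open they stand 13 mm farther back than shut.
Start: joints at [-1.208, 0.417, -0.01, 1.614, 0.005, 1.111, -0.053], TCP at [245.56, 574.721, 256.26] pointing down, gripper open.
Joint ranges: [-2.81, 2.81], [-0.39, 2.02], [-1.27, 1.25], [0.06, 2.57], [-1.19, 4.33], [0.19, 2], [-2.82, 2.82]. Speed limits (rad/s): [1.89, 1.89, 2.39, 2.39, 3.01, 3.01, 3.01].

INTERFACE

Orientations are given as a rotation vector (axis times angle).
In Python, from station import manip, imaging, ticket gives the robot as it stands.
- The arm moves only by the tool drive_tool, never from a script. Its argument "deltas" is a list of rows, each an object of numbers: "dx", "dy", "dz": the shift along the tool's x, y, z in mm; "ax", "ay", "az": the turn, a rotation vector about the tool's x, y, z in rad. In form: [{"dx": .., "dy": .., "dz": .., "ax": .., "ay": .., "az": ..}, ...]. A call has 1 to 5 rows; each row shifts and turns the pose as measured when the row begins, along the tool's axes as they then stand; what a row does not reach is not made up. A row lasts 1/12 s, in which the tool goes at most 41.7 mm and 7.16 degrees, less where a joint would pass 70% of its speed; a pose out of reach is approached as far as the arm can. A call with a gripper value outside its range is refused whole. "hand" is the opening in per cent of the stroke, from 0 (shut) to 100 (fully open), set as the call begins (left out, the last holds). The fingers move at their own pace and stop on an object; "squeeze" is the grip in N (left out, the last holds). Time passes only in rows, so rows that do not move let the fingers close. It gives the time, the measured TCP pose, the force and the opening at its end, in the units of the state.
- manip.read_state(): the state, without advancing time (a new reading comes with each control period).
- imaging.read_camera(name): name is "scene" or "top" or "wrist"; returns a dict with "pixels" (480x640x3 uint8, red, green, blue), "depth" (480x640 float32, mm along the optical axis (not along the pixel's ray), 0 where there is no reading), "fx", "fy", "cx", "cy" (pixels), "k1" (the pictures are not rectified: a ray, as slopes to the right and down, at radius r is drawn at 1 + k1 r^2 times it, then the intrinsics apply), "R" (3x3) and "t" (3): a world point X has camera coordinates R X + t. Camera axes: x right, y down, z forward; pixel columns grow to the right and rows downward; lengths in mm; the calibration is good to about 2 mm. A picture is of the moment at which its call begins.
- ticket.finish_job(): hands the job in, once; it reports no verdict.
The state is a dict: "time": time; "joint_positions": joint angles; "dq": joint speeds; "joint_efforts": joint torques, N m; "ee_pos": TCP position; "eef_rot": TCP orientation; "force": force on the tool from outside, world axes, zero at the start; "wrist_torque": the same for the moment, N m; "width": finger opening in mm.
Only numpy, scipy, OpenCV 4.12 (cv2) and the standard library are available. Lean on these libraries where they do the work, as an engineer would, in place of code of your own. Each camera call takes 0.05 s, during which the arm holds its last target. There are 200 camera calls.

TASK

The yellow filter cartridge stands in its port on the black manifold but is not locked. Press it down against its spring, twist it clockwise (seen from above) by about 60 degrees until its grip bar points at the orange marks, then let go so that it springs up into its notch and stays locked. Leave the green and blue cartridges as they are.

Things in the scene. Friction and masses are not known exactly. Their poses are not given: they have to be found in the camera images.
- yellow_cartridge: White drum 49 mm wide, 60 tall; on it a yellow disc 52 wide, 6 thick, with upright grip bar 60 long, 14 wide, 24 tall. Two 8 mm lugs on the drum in line with the bar. Origin: centre of drum's underside (hidden in collar, sprung 78 mm above bench); z up, x along bar. Above origin: disc top 66 mm, bar top 90. 0.18 kg. Unlocked: bar along manifold x within 6 degrees. Which port varies.
- manifold: Fixed black base 160 (x) by 400 (y) by 50 mm tall; origin: centre of underside; z up. Three aluminium collars, 76 mm wide, rim at 110 mm, at y -115, 0, 115. White deck marks: bar unlocked (along x); orange: locked, 60 degrees clockwise from above. Press 14 mm or more (20 is good; stop at 24; spring 5 to 11 N), turn 60 +-11 degrees to a stop, let go: it rises and stays 6 mm below its unlocked height.
- green_cartridge: Green cartridge in another port: same shape, size, origin and axes as the yellow one, also unlocked. Bystander, not to be pressed, turned or pulled up.
- blue_cartridge: Blue cartridge in another port: same shape, size, origin and axes as the yellow one, also unlocked. Bystander, not to be pressed, turned or pulled up.

How it is judged:
By the outcome, as a careful person would: the job done as asked, in the order asked, and still so for the second after the job is handed in, with the robot touching nothing.
It also fails if it takes over 35 s, if anything falls off the work surface, if the arm or the gripper's body presses on something with over 40 N, if the wrist force passes 120 N, or if a joint passes its speed limit or range.

## Working session

There is one attempt and no reset: what is moved stays moved. The work goes in short steps, Python scripts to look and compute and a tool call to move; the robot and the scene stay as the last step left them, time stands still between calls to the robot, and variables do not carry over. Pictures are saved under pics/ and viewed, about 8 in all and at most 12, crops included, and the job is handed in when it is done.

Besides the shell and the picture viewer there is one more tool, called as name(argument=value, ...) on one line, values as JSON. drive_tool: Moves the arm, as the interface text tells. Its arguments: {"type":"object","properties":{"deltas":{"type":"array"},"hand":{"type":"number"},"squeeze":{"type":"number"}},"required":["deltas"]}

```bash
mkdir -p pics; ls; cat > h.py <<'E'
import numpy as np, cv2
from scipy.spatial.transform import Rotation as Ro
from station import manip, imaging, ticket
def shot(n,f=None):
    c=imaging.read_camera(n)
    if f: cv2.imwrite('pics/'+f,c['pixels'][:,:,::-1])
    return c
def K(c): return np.array([[c['fx'],0,c['cx']],[0,c['fy'],c['cy']],[0,0,1]],float)
def cast(c,uv,z):
    p=cv2.undistortPoints(np.array(uv,float).reshape(-1,1,2),K(c),np.array([c['k1'],0,0,0,0.]))[:,0]
    R,t=np.array(c['R']),np.array(c['t']); o=-R.T@t
    d=np.c_[p,np.ones(len(p))]@R
    return o+d*((z-o[2])/d[:,2])[:,None]
def pts(c,mask):
    v,u=np.nonzero(mask&(c['depth']>0)); d=c['depth'][v,u]
    p=cv2.undistortPoints(np.c_[u,v].astype(float).reshape(-1,1,2),K(c),np.array([c['k1'],0,0,0,0.]))[:,0]
    return (np.c_[p,np.ones(len(p))]*d[:,None]-np.array(c['t']))@np.array(c['R'])
def hsv(c): return cv2.cvtColor(c['pixels'],cv2.COLOR_RGB2HSV)
E
python3 - <<'E'
from h import *
s=manip.read_state(); print(s); print(Ro.from_rotvec(s['eef_rot']).as_matrix().round(3))
for n in('top','scene'):
    c=shot(n,n+'0.png'); h=hsv(c)
    for nm,a,b in(('yellow',22,34),('green',45,80),('blue',95,125),('orange',8,19)):
        m=cv2.inRange(h,(a,110,70),(b,255,255))>0
        P=pts(c,m); P=P[(P[:,2]>40)&(P[:,2]<220)]
        if len(P)>20: print(n,nm,len(P),np.median(P,0).round(1),np.percentile(P,[2,98],0).round(0))
E
```

```text
pics
{'time': 0.0, 'joint_positions': array([-1.20854882,  0.4179679 , -0.01028306,  1.61414887,  0.00468818,
        1.11068476, -0.05300846]), 'dq': array([-2.10076446e-03,  1.01437341e-03,  1.08751645e-04,  5.13097516e-04,
        1.38300972e-04, -2.26423197e-05,  9.07094461e-04]), 'joint_efforts': array([-5.74619189e-04, -8.64474821e+01,  6.78638499e-01, -4.34888470e+01,
        1.90680561e-02,  7.52274937e-03, -8.81221069e-07]), 'ee_pos': array([245.43879158, 574.46385412, 255.67476175]), 'eef_rot': array([ 0.31580937,  1.54764341, -0.31766608]), 'force': array([-0.11465789, -0.17312306, -0.67548247]), 'wrist_torque': array([-0.03533199,  0.01054113,  0.01141577]), 'width': 85.74150193627491}
[[-0.     0.393  0.92 ]
 [-0.001  0.92  -0.393]
 [-1.    -0.001  0.   ]]
top yellow 1333 [536.3  10.3 143.3] [[ 505. -219.   93.]
 [ 893.   36.  169.]]
top green 938 [535.2 118.  143.9] [[ 501. -257.   99.]
 [ 900.  135.  169.]]
top blue 5027 [ 863.  -128.1   56.6] [[ 518. -281.   53.]
 [ 909.  -31.  167.]]
top orange 1164 [834.5 192.1  57. ] [[500. -61.  43.]
 [913. 550.  79.]]
scene yellow 1750 [553.3   2.3 142.8] [[ 512. -224.   90.]
 [ 871.   33.  168.]]
scene green 1114 [545.7 113.1 143.2] [[ 507. -184.  101.]
 [ 867.  134.  169.]]
scene blue 5702 [ 857.6 -107.4   57.6] [[ 524. -254.   55.]
 [ 880.  -32.  167.]]
scene orange 2171 [842.4 202.4  56.7] [[ 510. -144.   41.]
 [ 908.  283.   61.]]
```

View pics/top0.png

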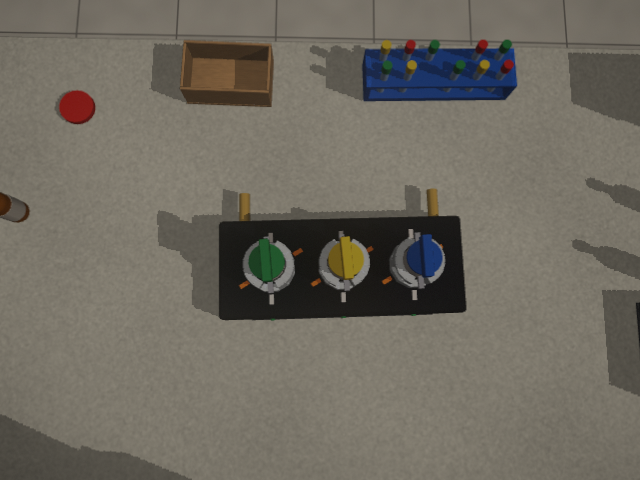

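View pics/scene0.png

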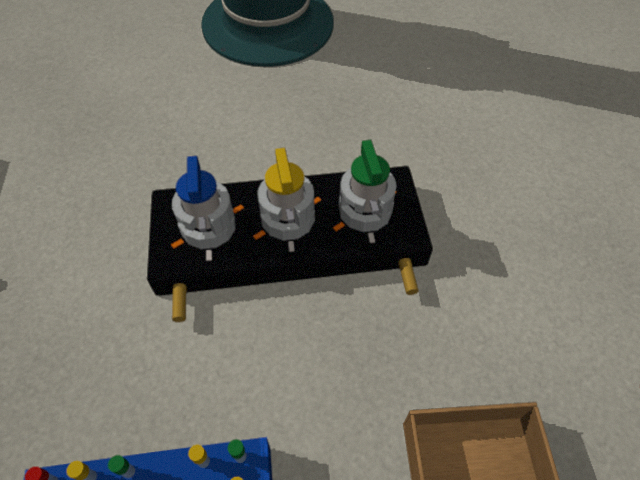

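```bash
python3 - <<'E'
from h import *
for n in('top','scene'):
    c=shot(n); h=hsv(c)
    for nm,a,b in(('yellow',22,34),('green',45,80),('blue',95,125)):
        m=cv2.inRange(h,(a,110,40),(b,255,255)); 
        k,l,st,ce=cv2.connectedComponentsWithStats(m)
        for i in range(1,k):
            if st[i,4]<300: continue
            P=pts(c,l==i); 
            if np.median(P[:,0])>700: continue
            T=P[(P[:,2]>163)]; D=P[(P[:,2]>138)&(P[:,2]<149)]
            r=cv2.minAreaRect(T[:,:2].astype(np.float32)); e=np.linalg.svd(T[:,:2]-T[:,:2].mean(0))[2][0]
            print(n,nm,ce[i].round(),len(T),T.mean(0).round(1),'rect',np.round(r[0],1),np.round(r[1],1),round(r[2],1),'axis',np.degrees(np.arctan2(e[1],e[0])).round(1),'disc',cv2.minEnclosingCircle(D[:,:2].astype(np.float32)))
    m=cv2.inRange(h,(5,150,60),(18,255,255)); k,l,st,ce=cv2.connectedComponentsWithStats(m)
    for i in range(1,k):
        if 15<st[i,4]<300:
            q=cast(c,[ce[i]],50)[0]
            if q[0]<640: print('orange',ce[i].round(),st[i,4],q.round(0))
E
```

```text
top yellow [346. 258.] 418 [531.6  13.1 166.5] rect [532.   13.2] [59.7 14.2] 5.3 axis -174.5 disc ((529.814453125, 13.04723072052002), 27.778451919555664)
top green [266. 261.] 418 [526.9 127.7 166.8] rect [527.5 127.8] [58.7 14.1] 6.3 axis -173.4 disc ((527.502197265625, 127.68235778808594), 25.70466423034668)
top blue [424. 256.] 411 [ 536.1 -101.4  166.5] rect [ 536.2 -102. ] [59.7 14.6] 3.0 axis -176.9 disc ((535.2789916992188, -101.6283950805664), 26.39508056640625)
orange [  3. 204.] 104 [628. 564.  50.]
orange [ 26. 215.] 17 [610. 526.  50.]
orange [369. 249.] 28 [560. -32.  50.]
orange [297. 252.] 47 [554.  86.  50.]
orange [387. 280.] 48 [510. -59.  50.]
orange [316. 282.] 49 [505.  56.  50.]
orange [244. 284.] 50 [501. 171.  50.]
scene yellow [283. 175.] 396 [538.1  11.6 166.8] rect [535.3  11.7] [60.5 14. ] 5.9 axis 6.7 disc ((537.0601806640625, 10.94145393371582), 28.8936767578125)
scene green [370. 166.] 377 [534.5 125.9 166.7] rect [532.7 126.4] [59.4 14.4] 6.5 axis 7.3 disc ((533.4954223632812, 124.70341491699219), 28.346330642700195)
scene blue [195. 183.] 405 [ 542.4 -103.3  166.7] rect [ 540.8 -103.5] [60.6 13.1] 2.8 axis 2.4 disc ((542.7838134765625, -102.36035919189453), 28.58536720275879)
orange [317. 200.] 37 [507.  57.  50.]
orange [238. 208.] 60 [513. -61.  50.]
orange [339. 226.] 62 [558.  84.  50.]
orange [259. 234.] 64 [562. -31.  50.]
orange [177. 243.] 80 [ 566. -146.   50.]
```

drive_tool(deltas=[{"dy": -25,"dz": 30},{"dy": -25,"dz": 30},{"dy": -25,"dz": 30},{"dy": -25,"dz": 30},{"dy": -25,"dz": 30}], hand=100)

```text
$.deltas[0]: bad value
```

drive_tool(deltas=[{"dy": -25,"dz": 30},{"dy": -25,"dz": 30},{"dy": -25,"dz": 30},{"dy": -25,"dz": 30},{"dy": -25,"dz": 30}])

```text
$.deltas[0]: bad value
```

drive_tool(deltas=[{"ax": -0.1},{"ax": -0.1},{"ax": -0.1},{"ax": -0.1},{"ax": -0.1}])

```text
$.deltas[0]: bad value
```

All six keys are needed.

drive_tool(deltas=[{"dx": 0,"dy": -25,"dz": 30,"ax": 0,"ay": 0,"az": 0},{"dx": 0,"dy": -25,"dz": 30,"ax": 0,"ay": 0,"az": 0},{"dx": 0,"dy": -25,"dz": 30,"ax": 0,"ay": 0,"az": 0},{"dx": 0,"dy": -25,"dz": 30,"ax": 0,"ay": 0,"az": 0},{"dx": 0,"dy": -25,"dz": 30,"ax": 0,"ay": 0,"az": 0}], hand=100)

```text
time: 0.62
ee_pos: [331.4, 400.8, 253.5]
eef_rot: [0.306, 1.552, -0.308]
force: [0.7, 1.4, 0.4]
width: 85.5
```

drive_tool(deltas=[{"dx": 0,"dy": -25,"dz": 30,"ax": 0,"ay": 0,"az": 0},{"dx": 0,"dy": -25,"dz": 30,"ax": 0,"ay": 0,"az": 0},{"dx": 0,"dy": -25,"dz": 30,"ax": 0,"ay": 0,"az": 0},{"dx": 0,"dy": -25,"dz": 30,"ax": 0,"ay": 0,"az": 0},{"dx": 0,"dy": -25,"dz": 30,"ax": 0,"ay": 0,"az": 0}])

```text
time: 1.03
ee_pos: [424.4, 218.6, 253.5]
eef_rot: [0.307, 1.553, -0.306]
force: [2.3, 0.9, 0.3]
width: 85.2
```

drive_tool(deltas=[{"dx": 0,"dy": -25,"dz": 30,"ax": 0,"ay": 0,"az": 0},{"dx": 0,"dy": -25,"dz": 30,"ax": 0,"ay": 0,"az": 0},{"dx": 0,"dy": -25,"dz": 30,"ax": 0,"ay": 0,"az": 0},{"dx": 0,"dy": -25,"dz": 30,"ax": 0,"ay": 0,"az": 0},{"dx": 0,"dy": -25,"dz": 30,"ax": 0,"ay": 0,"az": 0}])

```text
time: 1.45
ee_pos: [517.9, 36.2, 254.0]
eef_rot: [0.307, 1.551, -0.304]
force: [0.9, 0.6, -0.1]
width: 84.9
```

drive_tool(deltas=[{"dx": 0,"dy": 0,"dz": 0,"ax": -0.1,"ay": 0,"az": 0},{"dx": 0,"dy": 0,"dz": 0,"ax": -0.1,"ay": 0,"az": 0},{"dx": 0,"dy": 0,"dz": 0,"ax": -0.1,"ay": 0,"az": 0},{"dx": 0,"dy": 0,"dz": 0,"ax": -0.1,"ay": 0,"az": 0},{"dx": 0,"dy": 0,"dz": 0,"ax": -0.1,"ay": 0,"az": 0}])

```text
time: 1.87
ee_pos: [520.6, 25.0, 253.5]
eef_rot: [-0.09, 1.57, 0.088]
force: [0.3, 0.9, 0.6]
width: 85.4
```

```bash
cat > w.py <<'E'
from h import *
import sys
s=manip.read_state(); R=Ro.from_rotvec(s['eef_rot']).as_matrix(); print(s['time'],s['ee_pos'].round(1),s['force'].round(1),s['width'],'\n',R.round(3),'yang',np.degrees(np.arctan2(R[1,1],R[0,1])).round(1), 'q7',s['joint_positions'].round(2))
c=shot('wrist',sys.argv[1] if len(sys.argv)>1 else None); m=cv2.inRange(hsv(c),(22,110,40),(34,255,255)); P=pts(c,m>0)
top=np.percentile(P[:,2],95); T=P[P[:,2]>top-5]
r=cv2.minAreaRect(T[:,:2].astype(np.float32)); e=np.linalg.svd(T[:,:2]-T[:,:2].mean(0),full_matrices=False)[2][0]
print('z',top.round(1),'rect',r,'axis',np.degrees(np.arctan(e[1]/e[0])).round(1))
d=np.r_[np.array(r[0])-s['ee_pos'][:2],0]; print('tool delta',(R.T@d).round(1))
E
python3 w.py w1.png
```

```text
1.8667 [520.6  25.  253.5] [0.3 0.9 0.6] 85.38988520787036 
 [[-0.001 -0.113  0.994]
 [-0.001  0.994  0.113]
 [-1.    -0.001 -0.001]] yang 96.5 q7 [-0.35  0.24  0.28  1.88 -0.08  1.03  1.65]
z 169.3 rect ((533.2882690429688, 11.37519645690918), (59.49108123779297, 13.804418563842773), 5.930919170379639) axis 6.3
tool delta [ -0. -15.  11.]
```

drive_tool(deltas=[{"dx": 20,"dy": -15,"dz": 11,"ax": 0,"ay": 0,"az": 0},{"dx": 20,"dy": 0,"dz": 0,"ax": 0,"ay": 0,"az": 0},{"dx": 0,"dy": 0,"dz": 0,"ax": 0,"ay": 0,"az": 0}])

```text
time: 2.17
ee_pos: [534.2, 11.5, 213.3]
eef_rot: [-0.093, 1.568, 0.092]
force: [-0.3, 0.8, -1.0]
width: 85.4
```

```bash
python3 w.py w2.png
```

```text
2.1667 [534.2  11.5 213.3] [-0.3  0.8 -1. ] 85.3873230138185 
 [[ 0.001 -0.118  0.993]
 [-0.     0.993  0.118]
 [-1.    -0.     0.001]] yang 96.8 q7 [-0.31  0.31  0.28  1.89 -0.1   0.95  1.7 ]
z 169.3 rect ((533.3632202148438, 11.728970527648926), (59.39657211303711, 13.892316818237305), 6.181105613708496) axis 6.1
tool delta [-0.   0.3 -0.8]
```

View pics/w2.png

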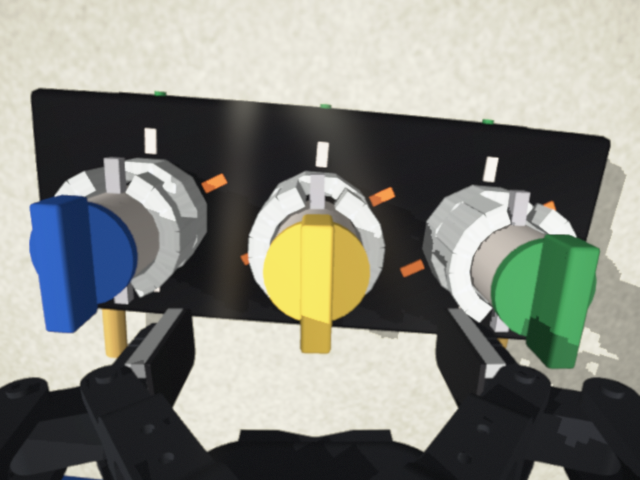

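The yellow bar (316,285) is centred between the pads (165,350) and (475,350), and both neighbours are clear of the fingers. I'll descend to TCP z ≈ 173 and close.

drive_tool(deltas=[{"dx": 15,"dy": 0,"dz": 0,"ax": 0,"ay": 0,"az": 0},{"dx": 15,"dy": 0,"dz": 0,"ax": 0,"ay": 0,"az": 0},{"dx": 10,"dy": 0,"dz": 0,"ax": 0,"ay": 0,"az": 0},{"dx": 0,"dy": 0,"dz": 0,"ax": 0,"ay": 0,"az": 0}])

```text
time: 2.55
ee_pos: [536.3, 12.0, 177.8]
eef_rot: [-0.088, 1.563, 0.088]
force: [-0.4, -0.3, -0.1]
width: 85.7
```

drive_tool(deltas=[{"dx": 0,"dy": 0,"dz": 0,"ax": 0,"ay": 0,"az": 0},{"dx": 0,"dy": 0,"dz": 0,"ax": 0,"ay": 0,"az": 0},{"dx": 0,"dy": 0,"dz": 0,"ax": 0,"ay": 0,"az": 0},{"dx": 0,"dy": 0,"dz": 0,"ax": 0,"ay": 0,"az": 0},{"dx": 0,"dy": 0,"dz": 0,"ax": 0,"ay": 0,"az": 0}], hand=0, squeeze=60)

```text
time: 2.97
ee_pos: [537.6, 12.5, 181.5]
eef_rot: [-0.087, 1.559, 0.088]
force: [0.2, 0.5, -0.2]
width: 25.8
```

drive_tool(deltas=[{"dx": 0,"dy": 0,"dz": 0,"ax": 0,"ay": 0,"az": 0},{"dx": 0,"dy": 0,"dz": 0,"ax": 0,"ay": 0,"az": 0},{"dx": 0,"dy": 0,"dz": 0,"ax": 0,"ay": 0,"az": 0},{"dx": 0,"dy": 0,"dz": 0,"ax": 0,"ay": 0,"az": 0},{"dx": 0,"dy": 0,"dz": 0,"ax": 0,"ay": 0,"az": 0}])

```text
time: 3.38
ee_pos: [537.6, 12.5, 182.1]
eef_rot: [-0.087, 1.559, 0.088]
force: [0.7, -0.9, -0.4]
width: 12.1
```

drive_tool(deltas=[{"dx": 0,"dy": 0,"dz": 0,"ax": 0,"ay": 0,"az": 0},{"dx": 0,"dy": 0,"dz": 0,"ax": 0,"ay": 0,"az": 0},{"dx": 0,"dy": 0,"dz": 0,"ax": 0,"ay": 0,"az": 0},{"dx": 5,"dy": 0,"dz": -4,"ax": 0,"ay": -0.01,"az": 0},{"dx": 4,"dy": 0,"dz": 0,"ax": 0,"ay": 0,"az": 0}], hand=40)

```text
time: 3.8
ee_pos: [534.3, 12.1, 173.4]
eef_rot: [-0.086, 1.547, 0.088]
force: [1.3, -0.0, -0.6]
width: 34.2
```

```bash
python3 w.py
```

```text
3.8 [534.3  12.1 173.4] [ 1.3 -0.  -0.6] 34.22024852893497 
 [[ 0.022 -0.111  0.994]
 [ 0.002  0.994  0.111]
 [-1.    -0.     0.022]] yang 96.4 q7 [-0.31  0.35  0.27  1.94 -0.13  0.84  1.72]
z 169.3 rect ((533.1436767578125, 11.665765762329102), (59.78502655029297, 14.041158676147461), 6.223783493041992) axis 6.4
tool delta [-0.  -0.3 -1.2]
```

drive_tool(deltas=[{"dx": 1,"dy": 0,"dz": -1,"ax": 0,"ay": 0.022,"az": 0},{"dx": 0,"dy": 0,"dz": 0,"ax": 0,"ay": 0,"az": 0},{"dx": 0,"dy": 0,"dz": 0,"ax": 0,"ay": 0,"az": 0},{"dx": 0,"dy": 0,"dz": 0,"ax": 0,"ay": 0,"az": 0},{"dx": 0,"dy": 0,"dz": 0,"ax": 0,"ay": 0,"az": 0}], hand=0, squeeze=80)

```text
time: 4.27
ee_pos: [533.7, 12.1, 172.0]
eef_rot: [-0.088, 1.574, 0.087]
force: [-2.5, -0.5, 2.2]
width: 12.1
```

```bash
python3 w.py
```

```text
4.2667 [533.7  12.1 172. ] [-2.5 -0.5  2.2] 12.069706412484589 
 [[-0.005 -0.111  0.994]
 [-0.001  0.994  0.111]
 [-1.    -0.    -0.005]] yang 96.4 q7 [-0.3   0.37  0.27  1.92 -0.13  0.87  1.71]
z 169.6 rect ((533.0559692382812, 9.663976669311523), (36.88734817504883, 58.943267822265625), 75.39884948730469) axis 6.5
tool delta [ 0.  -2.4 -0.9]
```

drive_tool(deltas=[{"dx": 5,"dy": 0,"dz": 0,"ax": 0,"ay": 0,"az": 0},{"dx": 5,"dy": 0,"dz": 0,"ax": 0,"ay": 0,"az": 0},{"dx": 5,"dy": 0,"dz": 0,"ax": 0,"ay": 0,"az": 0},{"dx": 4,"dy": 0,"dz": 0,"ax": 0,"ay": 0,"az": 0}])

```text
time: 4.65
ee_pos: [534.0, 12.1, 153.0]
eef_rot: [-0.087, 1.572, 0.087]
force: [-3.0, 0.0, 7.7]
width: 12.2
```

```bash
python3 w.py w3.png
```

```text
4.65 [534.   12.1 153. ] [-3.   0.   7.7] 12.189278675602983 
 [[-0.003 -0.111  0.994]
 [-0.     0.994  0.111]
 [-1.     0.    -0.003]] yang 96.4 q7 [-0.3   0.39  0.27  1.94 -0.14  0.83  1.72]
z 150.5 rect ((532.6954345703125, 14.013675689697266), (58.91360092163086, 36.83594512939453), 27.220212936401367) axis 6.5
tool delta [ 0.   2.  -1.1]
```

drive_tool(deltas=[{"dx": 0.3,"dy": 0,"dz": 0,"ax": 0.1,"ay": 0,"az": 0},{"dx": 0.3,"dy": 0,"dz": 0,"ax": 0.1,"ay": 0,"az": 0},{"dx": 0,"dy": 0,"dz": 0,"ax": 0.1,"ay": 0,"az": 0}])

```text
time: 4.95
ee_pos: [535.0, 11.9, 151.5]
eef_rot: [0.154, 1.566, -0.154]
force: [-1.0, 0.5, 7.6]
width: 12.5
```

```bash
python3 w.py
```

```text
4.95 [535.   11.9 151.5] [-1.   0.5  7.6] 12.470202103123752 
 [[-0.001  0.195  0.981]
 [ 0.     0.981 -0.195]
 [-1.    -0.    -0.001]] yang 78.8 q7 [-0.35  0.4   0.33  1.94 -0.18  0.83  1.45]
z 149.1 rect ((533.6839599609375, 9.916488647460938), (37.0873908996582, 59.39657974243164), 58.19107437133789) axis -11.1
tool delta [ 0.  -2.2 -0.9]
```

drive_tool(deltas=[{"dx": 0,"dy": 0,"dz": -0.5,"ax": 0.1,"ay": 0,"az": 0},{"dx": 0,"dy": 0,"dz": -0.5,"ax": 0.1,"ay": 0,"az": 0},{"dx": 0,"dy": 0,"dz": 0,"ax": 0.1,"ay": 0,"az": 0},{"dx": 0,"dy": 0,"dz": 0,"ax": 0.1,"ay": 0,"az": 0}])

```text
time: 5.33
ee_pos: [535.6, 12.1, 151.9]
eef_rot: [0.486, 1.513, -0.484]
force: [-4.3, 1.6, 8.5]
width: 12.1
```

```bash
python3 w.py
```

```text
5.3333 [535.6  12.1 151.9] [-4.3  1.6  8.5] 12.07501372935109 
 [[ 0.003  0.581  0.814]
 [ 0.     0.814 -0.581]
 [-1.     0.002  0.002]] yang 54.5 q7 [-0.43  0.41  0.43  1.94 -0.23  0.83  1.07]
z 149.5 rect ((532.1909790039062, 51.4562873840332), (52.48027801513672, 126.50880432128906), 4.727356910705566) axis -35.7
tool delta [  0.   30.  -25.6]
```

drive_tool(deltas=[{"dx": 0,"dy": -0.5,"dz": -0.7,"ax": 0.1,"ay": 0,"az": 0},{"dx": 0,"dy": -0.5,"dz": 0,"ax": 0.1,"ay": 0,"az": 0},{"dx": 0,"dy": 0,"dz": 0,"ax": 0.1,"ay": 0,"az": 0},{"dx": 0,"dy": 0,"dz": 0,"ax": 0.07,"ay": 0,"az": 0}])

```text
time: 5.72
ee_pos: [535.6, 12.0, 152.1]
eef_rot: [0.792, 1.418, -0.786]
force: [-3.3, 0.9, 8.1]
width: 12.1
```

```bash
python3 w.py w4.png; python3 -c "from h import *;print(manip.read_state()['wrist_torque'])"
```

```text
5.7167 [535.6  12.  152.1] [-3.3  0.9  8.1] 12.140316577117952 
 [[ 0.006  0.849  0.529]
 [ 0.001  0.529 -0.849]
 [-1.     0.006  0.003]] yang 31.9 q7 [-0.5   0.43  0.52  1.95 -0.28  0.83  0.73]
z 149.7 rect ((536.7811279296875, 54.10102081298828), (141.17257690429688, 43.01223373413086), 88.53302764892578) axis -63.6
tool delta [  0.   23.3 -35.1]
[ 0.28023986  0.90496921 -0.00557911]
```

View pics/w4.png

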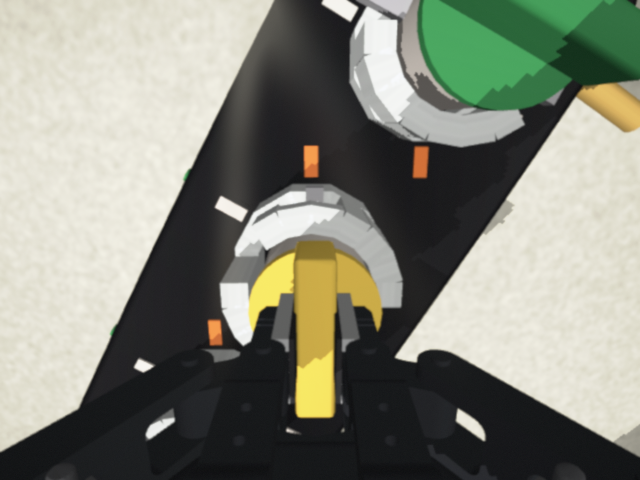

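The bar (316,325) points straight at the orange mark (312,160), and has turned about 64°. Next I'll ease up partway and release.

drive_tool(deltas=[{"dx": -4,"dy": 0,"dz": 0,"ax": 0,"ay": 0,"az": 0},{"dx": -4,"dy": 0,"dz": 0,"ax": 0,"ay": 0,"az": 0},{"dx": 0,"dy": 0,"dz": 0,"ax": 0,"ay": 0,"az": 0}])

```text
time: 6.02
ee_pos: [535.6, 12.3, 159.8]
eef_rot: [0.796, 1.415, -0.791]
force: [-2.9, -0.0, 7.8]
width: 12.2
```

drive_tool(deltas=[{"dx": 0,"dy": 0,"dz": 0,"ax": 0,"ay": 0,"az": 0},{"dx": 0,"dy": 0,"dz": 0,"ax": 0,"ay": 0,"az": 0},{"dx": 0,"dy": 0,"dz": 0,"ax": 0,"ay": 0,"az": 0},{"dx": 0,"dy": 0,"dz": 0,"ax": 0,"ay": 0,"az": 0},{"dx": 0,"dy": 0,"dz": 0,"ax": 0,"ay": 0,"az": 0}], hand=70)

```text
time: 6.43
ee_pos: [537.3, 12.6, 159.5]
eef_rot: [0.797, 1.411, -0.789]
force: [-0.2, 0.1, -0.6]
width: 59.6
```

```bash
python3 w.py w5.png
```

```text
6.4333 [537.3  12.6 159.5] [-0.2  0.1 -0.6] 59.557459396891616 
 [[ 0.011  0.852  0.524]
 [-0.     0.524 -0.852]
 [-1.     0.009  0.006]] yang 31.6 q7 [-0.51  0.42  0.53  1.94 -0.27  0.84  0.72]
z 163.3 rect ((536.79833984375, 54.40791320800781), (140.3800048828125, 42.74946212768555), 88.49039459228516) axis -59.7
tool delta [ -0.   21.4 -35.8]
```

View pics/w5.png

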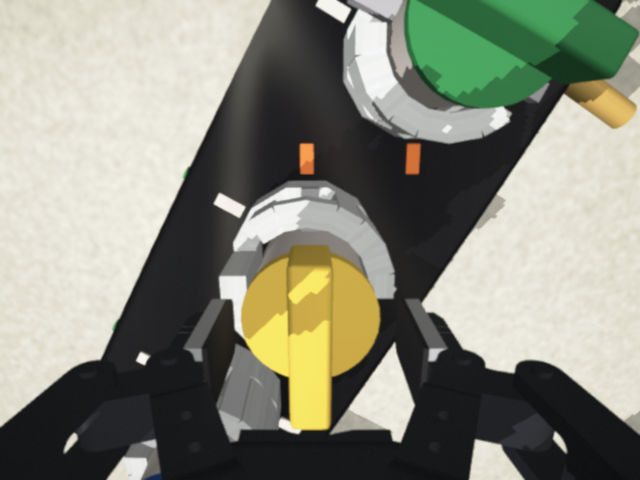

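The bar top is at 163.3 mm, exactly 6 mm below its unlocked 169.3, so the cartridge is in its notch. The bar (310,335) points at the orange mark (307,158) and the fingers are clear of it. I'll retreat upward.

drive_tool(deltas=[{"dx": -15,"dy": 0,"dz": 0,"ax": 0,"ay": 0,"az": 0},{"dx": -20,"dy": 0,"dz": 0,"ax": 0,"ay": 0,"az": 0},{"dx": -25,"dy": 0,"dz": 0,"ax": 0,"ay": 0,"az": 0},{"dx": -30,"dy": 0,"dz": 0,"ax": 0,"ay": 0,"az": 0},{"dx": -30,"dy": 0,"dz": 0,"ax": 0,"ay": 0,"az": 0}])

```text
time: 6.9
ee_pos: [532.6, 12.2, 276.5]
eef_rot: [0.791, 1.42, -0.799]
force: [0.4, 0.1, 0.5]
width: 59.9
```

drive_tool(deltas=[{"dx": -20,"dy": 0,"dz": 0,"ax": 0,"ay": 0,"az": 0},{"dx": 0,"dy": 0,"dz": 0,"ax": 0,"ay": 0,"az": 0},{"dx": 0,"dy": 0,"dz": 0,"ax": 0,"ay": 0,"az": 0},{"dx": 0,"dy": 0,"dz": 0,"ax": 0,"ay": 0,"az": 0}])

```text
time: 7.23
ee_pos: [534.1, 12.1, 302.4]
eef_rot: [0.794, 1.415, -0.794]
force: [0.4, -0.9, 0.6]
width: 59.4
```

```bash
python3 - <<'E'
from h import *
for n in('wrist','scene'):
    c=shot(n,n+'9.png'); h=hsv(c)
    for nm,a,b in(('yellow',22,34),('green',45,80),('blue',95,125)):
        m=cv2.inRange(h,(a,110,40),(b,255,255)); k,l,st,ce=cv2.connectedComponentsWithStats(m)
        for i in range(1,k):
            if st[i,4]<300: continue
            P=pts(c,l==i); P=P[P[:,2]>125]
            if len(P)<100 or np.median(P[:,0])>650: continue
            t=np.percentile(P[:,2],95); r=cv2.minAreaRect(P[P[:,2]>t-5][:,:2].astype(np.float32))
            print(n,nm,'top',t.round(1),np.round(r[0],1),np.round(r[1],1),round(r[2],1))
E
```

```text
wrist yellow top 163.5 [535.3  11.3] [13.7 59.6] 32.0
wrist green top 169.5 [529.5 126.4] [59.6 14.7] 6.3
wrist blue top 169.5 [539.3 -54.8] [ 35.2 113.6] 13.6
wrist blue top 369.9 [546.2  40. ] [3.1 1.9] 20.0
scene yellow top 161.9 [537.3  11. ] [16.1 60. ] 32.4
scene green top 168.0 [532.  126.5] [58.8 14.6] 5.6
scene blue top 167.9 [ 540.5 -103.5] [58.8 13.2] 3.2
```

View pics/scene9.png

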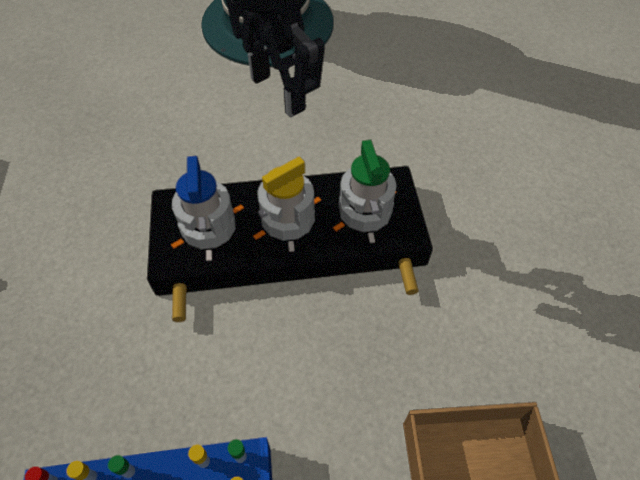

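The scene view shows yellow (285,178) turned towards its orange marks. Green (370,165) and blue (195,185) are unchanged, and the gripper is clear.

```bash
python3 -c "from station import ticket; print(ticket.finish_job())"
```

```text
the job is handed in; nothing more can be done
None
```

The yellow cartridge (middle port) is locked, and I handed the job in at about 7.3 s of robot time. I gripped its bar, pressed about 20 mm against a spring force of about 8 N and twisted it about 64° clockwise. I then eased up 8 mm, opened the fingers and retreated upward.

**Yellow:** in the last checks the bar lies at -58°, matching the orange marks. Its top is at 163.5 mm, against 169.3 mm unlocked, so it sits 6 mm lower as it should when locked. It stayed there with the gripper clear.

**Green and blue:** heights and angles are unchanged within about 1° and 1 mm in the scene view.

**Checks that disagreed or were missed:**
- **First grasp:** the arm drifted about 5 mm up and 4 mm along the bar as the fingers first closed. I reopened, re-centred and gripped again before pressing.
- **End stop:** I felt no firm stop at the end of the twist; I judged the angle from the tool's orientation and the camera.
- **Wrist reading on blue:** the final wrist-camera outline of the blue bar was spoiled by other blue pixels in view, so for blue's angle and position I relied on the scene camera; its height agreed in both views.
- **Camera offset:** the scene camera reads about 1.5 mm lower than the wrist camera, within its calibration.

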